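Lock the loose filter cap of a nebuliser compressor

TASK

After a filter change, one of the two nebuliser compressors on the desk still has its bayonet filter cap standing high on its spring, with the grip bar askew to the compressor. Push that cap down against the spring, turn it clockwise (seen from above) until its bar lies along the length of the compressor, and let it spring up into its notch, so that it is locked. Leave the other compressor, whose cap is locked already, as it is.

Things in the scene. Friction and masses are not known exactly. Their poses are not given: they have to be found in the camera images.
- filter_cap: Loose grey bayonet cap, 80 g: drum 48 mm across, 40 mm high; on it an upright grip bar, 46 mm long (cap's x), 14 thick (y), 28 high. Origin: centre of the drum's underside, z up its axis; the bar spans 40 to 68 mm above the origin. Two lugs on the drum at +x and -x stand in the barrel's entry slots. It stands on a spring plunger: origin 64 mm above the desk loose, 58 mm locked.
- compressor: White compressor with the loose cap, fixed to the desk, 205 x 108 mm in plan. Origin: at desk level on the axis of its upright round barrel (82 mm across at the foot, rim 80 mm above the desk). Its +x is the long axis, towards the motor housing (starts 46 mm from the barrel's axis, 65 mm high). Loose cap: yaw about +60 deg from the compressor's; locked: yaw equal within 10 deg.
- barrel_mouth (a point): Centre of the rim of that compressor's barrel. Lock: push the cap down 11 to 18 mm (14 is right, end stop at 18; spring 2 N at the top, 8.5 N at the end), hold it down, turn it 60 deg clockwise from above to the compressor's yaw (notch play 10 deg either side, then a stop), let go: it springs up into the notch, 6 mm below where it stood. It turns only when pushed down.
- locked_cap: The like cap, same origin and axes, of the second compressor (same make and size): already locked, so 6 mm lower and its bar along that compressor's length. To be left alone.
Not all that is in view belongs to the job. Leave any purple or turquoise look-alike of the filter_cap alone.

How it is judged:
By the outcome, as a careful person would: the job done as asked, in the order asked, and still so for the second after the job is handed in, with the robot touching nothing.
It also fails if it takes over 35 s, if anything falls off the work surface, if the arm or the gripper's body presses on something with over 40 N, if the wrist force passes 120 N, or if a joint passes its speed limit or range.

ROBOT

A 6-joint arm with a two-finger parallel gripper is mounted at the origin on a cart in front of the work surface, level with it; the furniture and walls round the work are solid. World frame = base frame: x ahead of the robot, y to its left, z up, the work surface at z = 0. Lengths are in m, angles in rad, forces in N, time in s.
With the tool pointing down it reaches from about 0.35 to 0.85 m from the base axis. Payload 8.1 kg.
Tool frame: the origin (TCP) lies between the finger pads; the fingertips stand 8 mm ahead of it and the grasp point (between the pads) lies 11 mm behind it; z points along the fingers, y is the line along which they close (so a half turn about z gives the same grasp; the last joint's range is limited). The gripper opens to 85 mm and grips with 20 to 120 N. Pads are 22 mm wide; open, the fingers measure 114 mm over their backs; the gripper's body (76 mm by 85 mm) begins 54 mm behind the grasp point. The pads swing forward as they close: fully open they stand 13 mm farther back than shut.
Start: joints at [-1.207, 0.13, 1.488, -0, 1.523, -0.085], TCP at [0.26, -0.541, 0.239] pointing down, gripper open.
Joint ranges: [-2.96, 2.96], [-0.89, 2.26], [0.02, 2.5], [-1.34, 4.48], [0, 2.73], [-2.66, 2.66]. Speed limits (rad/s): [2.39, 2.39, 2.79, 3.14, 3.14, 3.14].

INTERFACE

Orientations are given as [roll, pitch, yaw] about the fixed x, y, z axes, in that order (R = Rz(yaw) Ry(pitch) Rx(roll)).
In Python, from workcell import r gives the robot as it stands. The module is installed in compiled form; this text tells all that it offers.
- The arm moves only by the tool step_arm, never from a script. Its argument "deltas" is a list of rows, each a list of 3 entries, a list of its own where there are three numbers: the shift along the tool's x, y, z each as a share of 0.03 m, from -1 to 1, then the turn, a rotation vector about the tool's x, y, z each as a share of 6 degrees, from -1 to 1, then the opening, from 0 (shut) to 1 (fully open). In form: [[[tx, ty, tz], [wx, wy, wz], claw], ...]. A call has 1 to 12 rows; each row shifts and turns the commanded pose from where the row before left it, along the tool's axes as they then stand; what a row does not reach is not made up. A row lasts 1/12 s, in which the tool goes at most 41.7 mm and 7.16 degrees, less where a joint would pass 70% of its speed; a pose out of reach is approached as far as the arm can. A call with a number of a shift or a turn outside -1 to 1 is refused whole. A call with a gripper value outside its range is refused whole. The fingers move at their own pace and stop on an object; the grip force is fixed at half the most. Time passes only in rows, so rows that do not move let the fingers close. It gives the time, the measured TCP pose, the force, the opening and the grip force at its end, in the units of the state.
- r.observe(): the state, without advancing time (a new reading comes with each control period).
- r.camera(name): name is "scene" or "top" or "wrist"; returns (picture, depth): 420x560x3 uint8, red, green, blue; 420x560 float32, m along the optical axis (not along the pixel's ray), 0 where there is no reading.
- r.camera_model(name): a dict with "fx", "fy", "cx", "cy" (pixels), "k1" (the pictures are not rectified: a ray, as slopes to the right and down, at radius r is drawn at 1 + k1 r^2 times it, then the intrinsics apply), "camera_from_world" (4x4, takes a point from world to camera coordinates); the wrist camera has in their place "mount" (4x4, takes a point from camera to tool coordinates, whose origin is the TCP and whose axes are the flange's). Camera axes: x right, y down, z forward; pixel columns grow to the right and rows downward; lengths in m; the calibration is good to about 2 mm. A picture is of the moment at which its call begins: read the wrist's pose just before it. camera_model takes no time and is no camera call.
- r.close_job(): hands the job in; it is judged then, once.
The state is a dict: "time_s": time; "q": joint angles; "qd": joint speeds; "joint_torque": joint torques, N m; "position": TCP position; "tool_rot": TCP orientation; "wrist_force": force on the tool from outside, world axes, zero at the start; "wrist_torque": the same for the moment, N m; "opening": finger opening in m; "gripper_force": force on a finger pad.
Only numpy, scipy, OpenCV 4.12 (cv2) and the standard library are available. Lean on these libraries where they do the work, as an engineer would, in place of code of your own. Each camera call takes 0.05 s, during which the arm holds its last target. There are 200 camera calls.

## Working session

There is one attempt and no reset: what is moved stays moved. The work goes in short steps, Python scripts to look and compute and a tool call to move; the robot and the scene stay as the last step left them, time stands still between calls to the robot, and variables do not carry over. Pictures are saved under pics/ and viewed, at most 10 in all, crops included, and the job is handed in when it is done.

Besides the shell and the picture viewer there is one more tool, called after "Request:" as name([rows], argument=value, ...), one row to a line, values as JSON. step_arm: Moves the arm, as the interface text tells. Its arguments: {"type":"object","properties":{"deltas":{"type":"array","items":{"type":"array"}}},"required":["deltas"]}

```bash
mkdir -p pics; cat > h.py <<'E'
import numpy as np, cv2
from workcell import r
from scipy.spatial.transform import Rotation as R
def world(name,uv,depth=None,z=None):
    m=r.camera_model(name); uv=np.atleast_2d(np.array(uv,float))
    d=np.stack([(uv[:,0]-m['cx'])/m['fx'],(uv[:,1]-m['cy'])/m['fy']],1)
    s=d.copy()
    for _ in range(20): s=d/(1+m['k1']*(s**2).sum(1,keepdims=True))
    ray=np.c_[s,np.ones(len(s))]
    if 'mount' in m:
        o=r.observe(); T=np.eye(4); T[:3,:3]=R.from_euler('xyz',o['tool_rot']).as_matrix(); T[:3,3]=o['position']; W=T@np.array(m['mount'])
    else: W=np.linalg.inv(np.array(m['camera_from_world']))
    v=ray@W[:3,:3].T; c=W[:3,3]
    if depth is not None: return c+v*np.asarray(depth).reshape(-1,1)
    return c+v*((z-c[2])/v[:,2:])
E
python3 - <<'E'
from h import *
print(r.observe())
for n in ['scene','top']:
    p,d=r.camera(n); cv2.imwrite(f'pics/{n}0.png',p[:,:,::-1]); np.savez(f'pics/{n}0.npz',p=p,d=d)
E
```

```text
{'time_s': 0.0, 'q': array([-1.20741106e+00,  1.31158363e-01,  1.48929446e+00, -2.77650680e-07,
        1.52302662e+00, -8.54210843e-02]), 'qd': array([-3.79488940e-04,  5.29261993e-04,  1.03590513e-03, -1.09764088e-03,
       -6.86766371e-04, -6.01868383e-05]), 'joint_torque': array([-6.17263186e-05, -5.69409978e+01, -5.00550234e+01, -8.87477739e-06,
        1.52568519e-02, -2.17372428e-05]), 'position': array([ 0.26014649, -0.54005878,  0.23823778]), 'tool_rot': array([-3.13971272e+00, -1.60699316e-04,  4.48806211e-01]), 'wrist_force': array([ 0.92661166, -0.69810534, -0.07451804]), 'wrist_torque': array([-0.00320512,  0.02563244, -0.00461442]), 'gripper_force': 0.0, 'opening': 0.08593916440721572}
```

View pics/scene0.png

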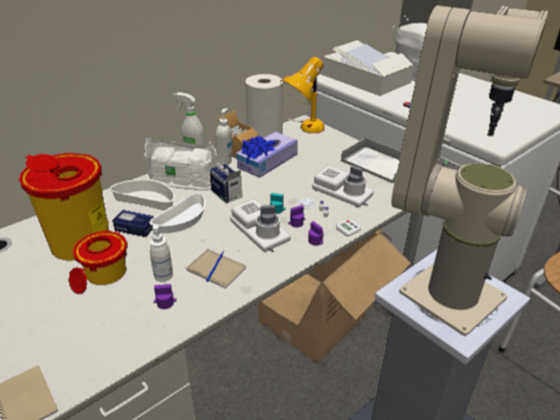

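View pics/top0.png

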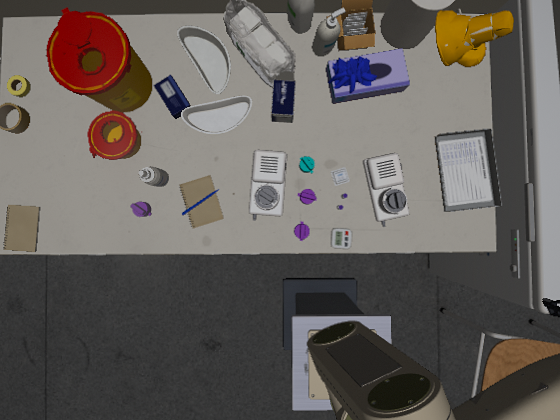

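The top view shows these lookalikes:
- Grey caps at (266,196) on the left compressor and (394,201) on the right one.
- Purple caps at (307,197), (302,231) and (141,209).
- A turquoise cap at (307,164).

Only the two grey caps are on compressors. I'll tell loose from locked by height and bar angle.

```bash
python3 - <<'E'
from h import *
f=np.load('pics/top0.npz'); p,d=f['p'],f['d']
crops=[]
for n,(u,v) in dict(L=(266,190),R=(390,190)).items():
    c=p[v-48:v+42,u-40:u+40]; crops.append(cv2.resize(c,None,fx=5,fy=5,interpolation=cv2.INTER_CUBIC))
    vv,uu=np.mgrid[v-48:v+42,u-40:u+40]; uv=np.c_[uu.ravel(),vv.ravel()]
    P=world('top',uv,depth=d[vv,uu].ravel())
    col=p[vv,uu].reshape(-1,3).astype(int); 
    ok=d[vv,uu].ravel()>0
    print(n,'maxz',np.sort(P[ok,2])[-15:].round(4))
    for lo,hi in [(.112,.15),(.09,.112),(.055,.075)]:
        k=ok&(P[:,2]>lo)&(P[:,2]<hi)
        if k.sum()<5: continue
        rect=cv2.minAreaRect((P[k,:2]*1000).astype(np.float32))
        w,V=np.linalg.eigh(np.cov(P[k,:2].T)); a=np.degrees(np.arctan2(V[1,1],V[0,1]))
        print(lo,k.sum(),P[k].mean(0).round(4),'medz',np.median(P[k,2]).round(4),'rect',rect,'axis',a.round(1))
cv2.imwrite('pics/crop.png',np.hstack(crops))
E
```

```text
L maxz [0.1341 0.1341 0.1342 0.1343 0.135  0.1353 0.1354 0.1354 0.1355 0.1356
 0.1361 0.1363 0.1367 0.1368 0.1387]
0.112 78 [0.5285 0.2393 0.1317] medz 0.132 rect ((528.6177368164062, 239.29873657226562), (45.225746154785156, 13.589786529541016), 56.296234130859375) axis 56.8
0.09 126 [0.5274 0.2394 0.1048] medz 0.1051 rect ((527.739990234375, 238.19085693359375), (43.82827377319336, 46.95192337036133), 56.586605072021484) axis 148.4
0.055 1102 [0.6146 0.2242 0.0651] medz 0.0653 rect ((549.3350830078125, 202.37705993652344), (164.1090850830078, 251.2316436767578), 89.401123046875) axis -147.7
R maxz [0.1273 0.1273 0.1274 0.1279 0.1279 0.1279 0.128  0.128  0.1284 0.1285
 0.129  0.1296 0.1298 0.13   0.1318]
0.112 93 [ 0.5147 -0.1486  0.1241] medz 0.1252 rect ((514.8741455078125, -149.4385528564453), (44.76645278930664, 14.151132583618164), 11.161187171936035) axis -170.0
0.09 118 [ 0.5135 -0.1439  0.0993] medz 0.0988 rect ((512.255126953125, -149.94625854492188), (48.13923263549805, 42.6014289855957), 76.92431640625) axis 93.6
0.055 1071 [ 0.602  -0.1284  0.0646] medz 0.0647 rect ((567.2634887695312, -139.21432495117188), (184.78810119628906, 101.42344665527344), 12.15150260925293) axis -177.4
```

View pics/crop.png

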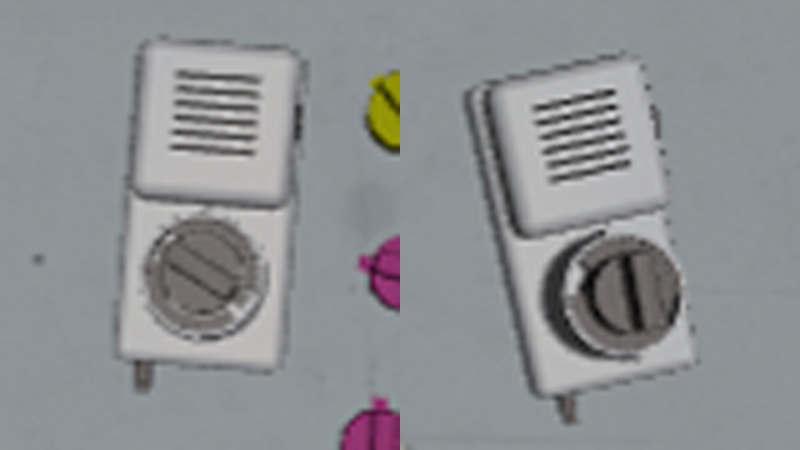

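The left compressor's cap is the loose one. Its bar top is at z 0.132 and its axis is about 56.5°, against a compressor yaw of about -3.5°. The right cap's bar top is at 0.126 and lies along its compressor, so that one is locked. Next I move above the left cap.

Request:
step_arm([
  [[0.4, -0.4, 0], [0, 0, 0], 1],
  [[0.8, -0.8, 0], [0, 0, 0], 1],
  [[0.8, -0.8, 0], [0, 0, 0], 1],
  [[0.8, -0.8, 0], [0, 0, 0], 1],
  [[0.8, -0.8, 0], [0, 0, 0], 1],
  [[0.8, -0.8, 0], [0, 0, 0], 1],
  [[0.8, -0.8, 0], [0, 0, 0], 1],
  [[0.8, -0.8, 0], [0, 0, 0], 1],
  [[0.8, -0.8, 0], [0, 0, 0], 1],
  [[0.8, -0.8, 0], [0, 0, 0], 1],
  [[0.8, -0.8, 0], [0, 0, 0], 1],
  [[0.8, -0.8, 0], [0, 0, 0], 1],
])

```text
time_s: 1.1
position: [0.3892, -0.1705, 0.239]
tool_rot: [-3.141, 0.0, 0.449]
wrist_force: [0.7, -0.0, 0.5]
opening: 0.0853
gripper_force: 0.0
```

Request:
step_arm([
  [[0.8, -0.8, 0], [0, 0, 0], 1],
  [[0.8, -0.8, 0], [0, 0, 0], 1],
  [[0.8, -0.8, 0], [0, 0, 0], 1],
  [[0.8, -0.8, 0], [0, 0, 0], 1],
  [[0.8, -0.8, 0], [0, 0, 0], 1],
  [[0.8, -0.8, 0], [0, 0, 0], 1],
  [[0.8, -0.8, 0], [0, 0, 0], 1],
  [[0.8, -0.8, 0], [0, 0, 0], 1],
  [[0.8, -0.9, 0], [0, 0, 0], 1],
  [[0.8, -0.8, 0], [0, 0, 0], 1],
  [[0.8, -0.8, 0], [0, 0, 0], 1],
  [[0.8, -0.8, 0], [0, 0, 0], 1],
])

```text
time_s: 2.1
position: [0.5224, 0.2168, 0.2387]
tool_rot: [-3.142, 0.001, 0.449]
wrist_force: [-0.3, -0.1, 0.1]
opening: 0.0853
gripper_force: 0.0
```

Request:
step_arm([
  [[0.5, -0.6, 0], [0, 0, 0], 1],
  [[0, 0, 0], [0, 0, -0.9], 1],
  [[0, 0, 0], [0, 0, -0.9], 1],
  [[0, 0, 0], [0, 0, -0.9], 1],
  [[0, 0, 0], [0, 0, -0.9], 1],
  [[0, 0, 0], [0, 0, -0.9], 1],
  [[0, 0, 0], [0, 0, -0.6], 1],
  [[0, 0, 0], [0, 0, 0], 1],
  [[0, 0, 0], [0, 0, 0], 1],
  [[0, 0, 0], [0, 0, 0], 1],
])

```text
time_s: 2.93
position: [0.5281, 0.2376, 0.239]
tool_rot: [-3.141, 0.0, 0.98]
wrist_force: [0.5, 0.1, -0.6]
opening: 0.0855
gripper_force: 0.0
```

```bash
python3 - <<'E'
from h import *
o=r.observe(); print(o['time_s'],o['position'],np.degrees(o['tool_rot']),o['wrist_force'],o['q'])
p,d=r.camera('wrist'); cv2.imwrite('pics/w0.png',p[:,:,::-1])
vv,uu=np.mgrid[0:420:2,0:560:2]; dd=d[vv,uu].ravel()
P=world('wrist',np.c_[uu.ravel(),vv.ravel()],depth=dd)
near=(dd>0)&(np.hypot(P[:,0]-.5285,P[:,1]-.2393)<.045)
for lo,hi in [(.122,.145),(.095,.112)]:
    k=near&(P[:,2]>lo)&(P[:,2]<hi); print(lo,k.sum(),np.median(P[k,2]),cv2.minAreaRect((P[k,:2]*1000).astype(np.float32)))
h=(dd>0)&(P[:,2]>.06)&(P[:,2]<.07)&(P[:,0]>.575)&(abs(P[:,1]-.235)<.08)
print('housing',h.sum(),cv2.minAreaRect((P[h,:2]*1000).astype(np.float32)))
E
```

```text
2.9333 [0.52805301 0.23763797 0.23900071] [-1.79981143e+02  2.36018690e-02  5.61777930e+01] [ 0.46738621  0.13049078 -0.58416861] [3.34332424e-01 7.46975849e-02 1.54826165e+00 1.47618148e-05
 1.51916048e+00 9.24640598e-01]
0.122 305 0.13248468978980116 ((530.8475341796875, 239.13479614257812), (44.349308013916016, 13.305306434631348), 56.057647705078125)
0.095 441 0.10467252957473328 ((530.66259765625, 239.91973876953125), (45.71652603149414, 48.05748748779297), 55.828826904296875)
housing 3117 ((625.3789672851562, 230.95260620117188), (96.97888946533203, 96.26863098144531), 85.77549743652344)
```

View pics/w0.png

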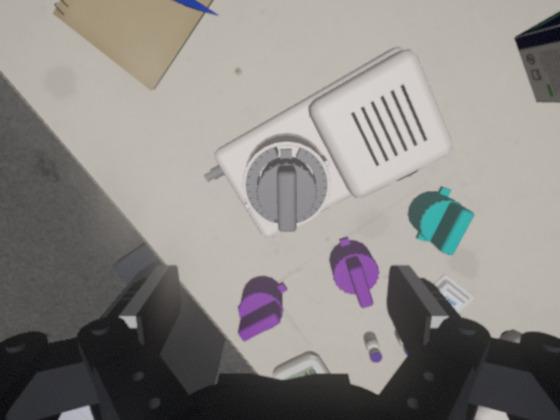

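The wrist view has the grey cap at (286,190) with its bar upright in the picture, so it's aligned with the tool. The top and wrist measurements agree within 2 mm. I descend and grip.

Request:
step_arm([
  [[0.08, 0.02, 0.5], [0, 0, 0], 1],
  [[0, 0, 0.8], [0, 0, 0], 1],
  [[0, 0, 0.8], [0, 0, 0], 1],
  [[0, 0, 0.8], [0, 0, 0], 1],
  [[0, 0, 0.7], [0, 0, 0], 1],
  [[0, 0, 0.4], [0, 0, 0], 1],
  [[0, 0, 0.17], [0, 0, 0], 1],
  [[0, 0, 0], [0, 0, 0], 1],
  [[0, 0, 0], [0, 0, 0], 1],
])

```text
time_s: 3.73
position: [0.5306, 0.2396, 0.1152]
tool_rot: [3.141, -0.001, 0.983]
wrist_force: [0.3, 0.1, 0.7]
opening: 0.0857
gripper_force: 0.0
```

Request:
step_arm([
  [[0, 0, 0], [0, 0, 0], 0],
  [[0, 0, 0], [0, 0, 0], 0],
  [[0, 0, 0], [0, 0, 0], 0],
  [[0, 0, 0], [0, 0, 0], 0],
  [[0, 0, 0], [0, 0, 0], 0],
  [[0, 0, 0], [0, 0, 0], 0],
  [[0, 0, 0], [0, 0, 0], 0],
  [[0, 0, 0], [0, 0, 0], 0],
  [[0, 0, 0], [0, 0, 0], 0],
  [[0, 0, 0], [0, 0, 0], 0],
  [[0, 0, 0], [0, 0, 0], 0],
  [[0, 0, 0], [0, 0, 0], 0],
])

```text
time_s: 4.73
position: [0.5301, 0.2393, 0.1142]
tool_rot: [3.141, -0.0, 0.983]
wrist_force: [-0.4, -0.4, -0.3]
opening: 0.0132
gripper_force: 61.1
```

The bar is gripped at 13 mm opening. Next I push down 14 mm.

Request:
step_arm([
  [[0, 0, 0.1], [0, 0, 0], 0],
  [[0, 0, 0.1], [0, 0, 0], 0],
  [[0, 0, 0.1], [0, 0, 0], 0],
  [[0, 0, 0.09], [0, 0, 0], 0],
  [[0, 0, 0.08], [0, 0, 0], 0],
  [[0, 0, 0], [0, 0, 0], 0],
  [[0, 0, 0], [0, 0, 0], 0],
  [[0, 0, 0], [0, 0, 0], 0],
])

```text
time_s: 5.4
position: [0.5303, 0.2395, 0.1004]
tool_rot: [3.141, -0.001, 0.983]
wrist_force: [-0.4, -1.6, 6.3]
opening: 0.013
gripper_force: 62.2
```

Request:
step_arm([
  [[0, 0, 0], [0, 0, 0.3], 0],
  [[0, 0, 0], [0, 0, 0.5], 0],
  [[0, 0, 0], [0, 0, 0.5], 0],
  [[0, 0, 0], [0, 0, 0.5], 0],
  [[0, 0, 0], [0, 0, 0.5], 0],
  [[0, 0, 0], [0, 0, 0.5], 0],
  [[0, 0, 0], [0, 0, 0.5], 0],
  [[0, 0, 0], [0, 0, 0.5], 0],
  [[0, 0, 0], [0, 0, 0.5], 0],
  [[0, 0, 0], [0, 0, 0.5], 0],
  [[0, 0, 0], [0, 0, 0], 0],
])

```text
time_s: 6.32
position: [0.5307, 0.2393, 0.1006]
tool_rot: [3.141, -0.001, 0.477]
wrist_force: [0.1, -1.3, 5.9]
opening: 0.013
gripper_force: 62.1
```

Request:
step_arm([
  [[0, 0, 0], [0, 0, 0.3], 0],
  [[0, 0, 0], [0, 0, 0.5], 0],
  [[0, 0, 0], [0, 0, 0.5], 0],
  [[0, 0, 0], [0, 0, 0.5], 0],
  [[0, 0, 0], [0, 0, 0.5], 0],
  [[0, 0, 0], [0, 0, 0.5], 0],
  [[0, 0, 0], [0, 0, 0.5], 0],
  [[0, 0, 0], [0, 0, 0.5], 0],
  [[0, 0, 0], [0, 0, 0.5], 0],
  [[0, 0, 0], [0, 0, 0.5], 0],
  [[0, 0, 0], [0, 0, 0.4], 0],
  [[0, 0, 0], [0, 0, 0], 0],
])

```text
time_s: 7.32
position: [0.5308, 0.239, 0.1006]
tool_rot: [3.141, -0.001, -0.067]
wrist_force: [1.0, -2.8, 5.1]
opening: 0.0125
gripper_force: 62.1
```

```bash
python3 - <<'E'
from h import *
o=r.observe(); print(o['time_s'],o['position'],np.degrees(o['tool_rot']),o['wrist_force'],o['wrist_torque'])
E
```

```text
7.3167 [0.5307639  0.23897525 0.10055641] [ 1.79980585e+02 -8.56235190e-02 -3.85410869e+00] [ 1.00440718 -2.75126398  5.0715247 ] [-0.40652887 -0.23961148 -0.04466228]
```

The tool yaw is now -3.9°, matching the compressor. I ease up about 7 mm toward the notch, release, and back off.

Request:
step_arm([
  [[0, 0, -0.06], [0, 0, 0], 0],
  [[0, 0, -0.06], [0, 0, 0], 0],
  [[0, 0, -0.06], [0, 0, 0], 0],
  [[0, 0, -0.05], [0, 0, 0], 0],
  [[0, 0, 0], [0, 0, 0], 0],
  [[0, 0, 0], [0, 0, 0], 0],
])

```text
time_s: 7.82
position: [0.5306, 0.2391, 0.1074]
tool_rot: [3.141, -0.001, -0.064]
wrist_force: [4.3, -3.7, 3.4]
opening: 0.0132
gripper_force: 61.6
```

Request:
step_arm([
  [[0, 0, 0], [0, 0, 0], 0.2],
  [[0, 0, 0], [0, 0, 0], 0.4],
  [[0, 0, 0], [0, 0, 0], 0.7],
  [[0, 0, 0], [0, 0, 0], 1],
  [[0, 0, 0], [0, 0, 0], 1],
  [[0, 0, 0], [0, 0, 0], 1],
  [[0, 0, 0], [0, 0, 0], 1],
  [[0, 0, 0], [0, 0, 0], 1],
  [[0, 0, 0], [0, 0, 0], 1],
  [[0, 0, 0], [0, 0, 0], 1],
])

```text
time_s: 8.65
position: [0.53, 0.2394, 0.107]
tool_rot: [-3.142, -0.0, -0.064]
wrist_force: [-0.3, -0.4, 0.8]
opening: 0.0856
gripper_force: 0.0
```

Request:
step_arm([
  [[0, 0, -0.3], [0, 0, 0], 1],
  [[0, 0, -0.6], [0, 0, 0], 1],
  [[0, 0, -0.8], [0, 0, 0], 1],
  [[0, 0, -0.8], [0, 0, 0], 1],
  [[0, 0, -0.8], [0, 0, 0], 1],
  [[0, 0, -0.8], [0, 0, 0], 1],
  [[0, 0, -0.5], [0, 0, 0], 1],
  [[0, 0, 0], [0, 0, 0], 1],
  [[0, 0, 0], [0, 0, 0], 1],
  [[0, 0, 0], [0, 0, 0], 1],
])

```text
time_s: 9.48
position: [0.5296, 0.2392, 0.2442]
tool_rot: [3.141, 0.001, -0.064]
wrist_force: [-0.4, -0.4, -0.2]
opening: 0.0857
gripper_force: 0.0
```

```bash
python3 - <<'E'
from h import *
o=r.observe(); print(o['time_s'],o['position'],np.degrees(o['tool_rot']),o['wrist_force'])
for n in ['wrist','top']:
    p,d=r.camera(n); cv2.imwrite(f'pics/{n}1.png',p[:,:,::-1])
    vv,uu=np.mgrid[0:420,0:560]; dd=d.ravel()
    P=world(n,np.c_[uu.ravel(),vv.ravel()],depth=dd)
    near=(dd>0)&(np.hypot(P[:,0]-.5300,P[:,1]-.2393)<.03)
    for lo,hi in [(.116,.145),(.09,.106)]:
        k=near&(P[:,2]>lo)&(P[:,2]<hi)
        if k.sum()>5: print(n,lo,k.sum(),np.median(P[k,2]),cv2.minAreaRect((P[k,:2]*1000).astype(np.float32)))
E
```

```text
9.4833 [0.52960545 0.23923311 0.24420393] [ 1.79975427e+02  5.59900608e-02 -3.68345252e+00] [-0.43624643 -0.38298095 -0.24476354]
wrist 0.116 1116 0.125745492747013 ((529.3222045898438, 239.0485382080078), (13.888063430786133, 45.248329162597656), 86.29972839355469)
wrist 0.09 1637 0.09803315248703265 ((530.030517578125, 238.9205780029297), (48.09310531616211, 46.067996978759766), 87.20547485351562)
```

View pics/wrist1.png

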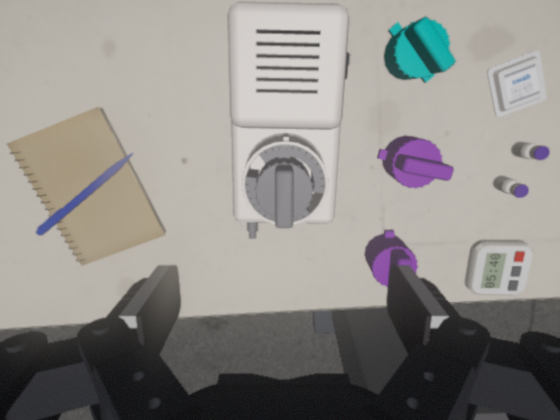

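The cap at (285,185) now has its bar along the compressor at yaw -3.7°. Its bar top is at 0.126, so it's locked. The gripper is clear.

```bash
python3 -c "
from workcell import r
print(r.close_job())"
```

```text
the job is handed in; nothing more can be done
None
```

The loose filter cap is now locked: its bar lies along the compressor at about -3.7° yaw, with its top 126 mm above the desk (6 mm lower than before). The other compressor was left alone, and I handed the job in at about 9.6 s.

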